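# Turn the trim plate and set it out between lock and key bin

## Task

Stand the blue tin, upright, directly behind the grey lock case (on the side away from the robot), centred on it and no more than a finger's width off. Push the dark trim plate off the block down its steep chute so that it tips over and lands brass face up, then slide it, without picking it up, into the gap midway between lock case and red key bin, square with them and its front edge in line with theirs. Do not shift the lock case, the bin or the other things on the counter.

Things in the scene. Friction and masses are not known exactly. Their poses are not given: they have to be found in the camera images.
- plate: Trim plate: flat frame 100 mm (its x) by 120 mm (y) by 14 mm thick, 0.3 kg, with a through window 46 mm (x) by 66 mm (y) in its middle, so rims 27 mm wide. Lower half brass, upper half dark at the start. Origin at its very centre. Its +z points out of the DARK face: up at the start (lying on the block's deck), down at the end. Too wide to grip over its outside; shut fingers fit into the window.
- tip_block: Plywood tipping block, fixed: level deck 130 mm (its x) by 140 mm (its y), 90 mm high, no rims; origin on the counter under the deck's centre. From the deck's -y end (70 mm from the origin) an aluminium chute, 130 mm wide, drops at 80 degrees from level and meets the counter 86 mm from the origin. Its -y points roughly to the robot's right.
- deck_edge (a point): Middle of the edge between deck and chute, 90 mm up. A plate pushed slowly over it towards the block's -y tips, and stands with its leading edge on the counter, leaning on the chute, its top some 25 mm above the deck. Pushed on just above deck height to about 80 mm beyond this edge it passes the upright and falls on its other face, beyond the chute's foot, its near edge some 40 mm from the foot.
- lock_case: Lock case: grey block 100 mm (its x, front to back) by 70 mm (y) by 40 mm high, brass disc on top, loose, 0.9 kg; origin at the centre of its underside; front (-x) towards the robot, behind is +x. It stands left or right of the key bin by turns, parallel to it, fronts in line, centres 220 mm apart: the gap between them is 150 mm wide.
- key_bin: Red open bin with a few keys in it: 100 mm (its x) by 70 mm (its y) by 40 mm high, loose, 0.7 kg; origin at the centre of its underside; front towards -x. Partner of the lock case across the 150 mm gap.
- tin: Blue tin with a metal-coloured top, upright cylinder 56 mm in diameter (57 mm over the top band) and 95 mm high, about 0.3 kg, loose; origin at the centre of its underside, z up. At the start it stands in the gap between lock case and key bin.
- padlock: Bystander: brass padlock lying flat, 80 mm by 50 mm by 22 mm, origin at its underside near its middle; behind the gap.
- spray: Bystander: yellow oil bottle with red cap, 52 mm in diameter, 160 mm high, origin at the centre of its underside.
- carton: Bystander: cardboard carton 90 mm by 60 mm by 50 mm high, origin at the centre of its underside.
- terminal: Bystander: grey card terminal lying flat, 150 mm by 75 mm by 29 mm, origin at the centre of its underside.
- calculator: Bystander: black desk calculator, 110 mm by 140 mm by 23 mm, origin at the centre of its underside.
- screwdriver: Bystander: screwdriver lying flat, 180 mm long, up to about 30 mm high, origin near its middle.

How it is judged (in metres and radians):
On the way, in this order (a step that is already met when the one before it is completed fails the run):
1. the plate stands on edge at the foot of the block's chute (angle between plate's own z axis and vertical between 1.2 and 2 rad and y of plate in the frame of tip_block between -0.16 and -0.05 m and x of plate in the frame of tip_block between -0.06 and 0.06 m), for 0.02 s.
2. the plate lies brass face up on the counter (angle between plate's own z axis and vertical above 3.05 rad and height (world z) of plate below 0.011 m), for 0.1 s.
At the end, for the whole second after the job is handed in: Plate flat on the counter, brass up, in the gap: midway within 9 mm, front edges in line within 10 mm, square within 5 degrees. Tin upright behind the lock case, centred within 15 mm, at most 28 mm from its back. All released and at rest (angle between plate's own z axis and vertical above 3.08 rad and height (world z) of plate below 0.01 m and x of plate in the frame of lock_case between -0.01 and 0.01 m and x of plate in the frame of key_bin between -0.012 and 0.012 m and ((y of plate in the frame of lock_case between 0.101 and 0.119 m and y of plate in the frame of key_bin between -0.119 and -0.101 m) or (y of plate in the frame of lock_case between -0.119 and -0.101 m and y of plate in the frame of key_bin between 0.101 and 0.119 m)) and angle between the x axis of plate and the x axis of lock_case, either way round below 0.09 rad and angle between the x axis of plate and the x axis of key_bin, either way round below 0.1 rad and x of tin in the frame of lock_case between 0.074 and 0.106 m and y of tin in the frame of lock_case between -0.015 and 0.015 m and angle between tin's own z axis and vertical below 0.05 rad and height (world z) of tin below 0.004 m and linear speed of each of plate, tin below 0.02 m/s); the robot touches nothing.
It fails at once if the plate was lifted off the counter once brass face up (angle between plate's own z axis and vertical above 2.75 rad and height (world z) of plate above 0.04 m).
It fails at once if the tin was tipped over (angle between tin's own z axis and vertical above 0.6 rad).
It fails at once if the lock case or the key bin was shifted by more than 10 mm (distance of any of lock_case, key_bin from where it was at the start of the episode above 0.01 m).
It fails at once if a bystander was shifted by more than 15 mm (distance of any of padlock, spray, carton, terminal, calculator, screwdriver from where it was at the start of the episode above 0.015 m).
It also fails if it takes over 64 s, if anything falls off the work surface, if the arm or the gripper's body presses on something with over 40 N, if the wrist force passes 120 N, or if a joint passes its speed limit or range.

## Robot

A 7-joint arm with a two-finger parallel gripper is mounted at the origin on the work surface. World frame = base frame: x ahead of the robot, y to its left, z up, the work surface at z = 0. Lengths are in mm, angles in rad, forces in N, time in s.
With the tool pointing down it reaches from about 400 to 875 mm from the base axis. Payload 4.4 kg.
Tool frame: the origin (TCP) lies at the very end of the fingers, on their centre line; the grasp point (between the pads) lies 19 mm behind it; y points along the fingers, z is the direction in which the jaws open and shut, and the axes are right-handed (so a half turn about y gives the same grasp; the last joint's range is limited). The gripper opens to 85 mm and grips with 20 to 120 N. Pads are 22 mm wide; open, the fingers measure 114 mm over their backs; the gripper's body (76 mm by 85 mm) begins 54 mm behind the grasp point. The pads swing forward as they close: fully open they stand 13 mm farther back than shut.
Start: joints at [-1.173, 0.628, 0.038, 1.517, -0.027, 0.996, -0.02], TCP at [290.757, 581.359, 231.313] pointing down, gripper open.
Joint ranges: [-3.06, 3.06], [-0.37, 2.12], [-1.25, 1.32], [0.18, 2.47], [-1.1, 4.24], [0.23, 1.98], [-2.94, 2.94]. Speed limits (rad/s): [2.57, 2.57, 3.14, 3.14, 3.14, 3.14, 3.14].

## Interface

Orientations are given as [roll, pitch, yaw] about the fixed x, y, z axes, in that order (R = Rz(yaw) Ry(pitch) Rx(roll)).
In Python, from cell import ctrl, imaging, finish_job gives the robot as it stands.
- The arm moves only by the shell command python3 -m inch 'ROWS'. ROWS is JSON, one flat list of numbers, 7 for each row, row after row: the opening, from 0 (shut) to 1 (fully open), then the shift along the tool's x, y, z in cm, then the turn, a rotation vector about the tool's x, y, z in degrees. A call has 1 to 12 rows; each row is the pose to reach, as a shift and turn from the pose commanded when the call began, along the tool's axes at that moment; what a row does not reach only later rows make up. A row lasts 1/10 s, in which the tool goes at most 50 mm and 8.59 degrees, less where a joint would pass 70% of its speed; a pose out of reach is approached as far as the arm can. A call with a gripper value outside its range is refused whole. The fingers move at their own pace and stop on an object; the grip force is fixed at half the most. Time passes only in rows, so rows that repeat a pose let the fingers close. It gives the time, the measured TCP pose, the force and the opening at its end, in the units of the state.
- ctrl.read_state(): the state, without advancing time (a new reading comes with each control period).
- imaging.get_image(name): name is "scene" or "top"; returns a dict with "img" (420x560x3 uint8, red, green, blue), "fx", "fy", "cx", "cy" (pixels), "R" (3x3) and "t" (3): a world point X has camera coordinates R X + t. Camera axes: x right, y down, z forward; pixel columns grow to the right and rows downward; lengths in mm; the calibration is good to about 2 mm. A picture is of the moment at which its call begins. There is no depth.
- finish_job(): hands the job in, once; it reports no verdict.
The state is a dict: "clock": time; "qpos": joint angles; "qd": joint speeds; "tau": joint torques, N m; "eef_pos": TCP position; "tool_rot": TCP orientation; "force": force on the tool from outside, world axes, zero at the start; "torque": the same for the moment, N m; "width": finger opening in mm.
Only numpy, scipy, OpenCV 4.12 (cv2) and the standard library are available. Lean on these libraries where they do the work, as an engineer would, in place of code of your own. Each camera call takes 0.05 s, during which the arm holds its last target.

## Working session

There is one attempt and no reset: what is moved stays moved. The work goes in short steps, Python scripts to look and compute and a shell command to move; the robot and the scene stay as the last step left them, time stands still between calls to the robot, and variables do not carry over. Pictures are saved under pics/ and viewed, and the job is handed in when it is done.

```bash
ls; mkdir -p pics; python3 - <<'E'
from cell import ctrl, imaging
import cv2
print(ctrl.read_state())
for n in("scene","top"):
    d=imaging.get_image(n); cv2.imwrite(f"pics/{n}0.png",d["img"][:,:,::-1]); print(n,d["fx"],d["fy"],d["cx"],d["cy"],d["R"],d["t"])
E
```

```text
pics
{'clock': 0.0, 'qpos': array([-1.17279272,  0.62933929,  0.03842647,  1.51834711, -0.02699763,
        0.99627987, -0.01998989]), 'qd': array([ 0.00010699, -0.00147134, -0.00090068,  0.00139243,  0.00118997,
        0.00066043, -0.0012426 ]), 'tau': array([-9.13573285e-05, -5.63406587e+01,  1.22595571e+00, -1.93447709e+01,
        1.09500729e-02,  1.06262232e-02, -6.85269271e-06]), 'eef_pos': array([290.47408551, 580.80668547, 230.39990452]), 'tool_rot': array([-1.57265237e+00, -1.64833566e-05, -4.63779196e-01]), 'force': array([0.94299369, 0.89943931, 0.68249332]), 'torque': array([ 0.0067452 ,  0.01262733, -0.01879641]), 'width': 85.16653416339186}
scene 451.9613117307672 451.9613117307672 274.2411407618014 207.93451660383712 [[ 0.42733403  0.90408945  0.00280883]
 [ 0.47370624 -0.22125737 -0.85243626]
 [-0.77005715  0.36560558 -0.52282362]] [-183.54888374 -155.9305183  1494.31063427]
top 409.0596621984026 409.0596621984026 279.96892651663126 198.00155151165671 [[-0.01769598 -0.99967994 -0.01807975]
 [-0.98954195  0.02009982 -0.14283812]
 [ 0.1431558   0.01536301 -0.98958092]] [   5.30683984  526.52959261 1204.21100813]
```

View pics/scene0.png

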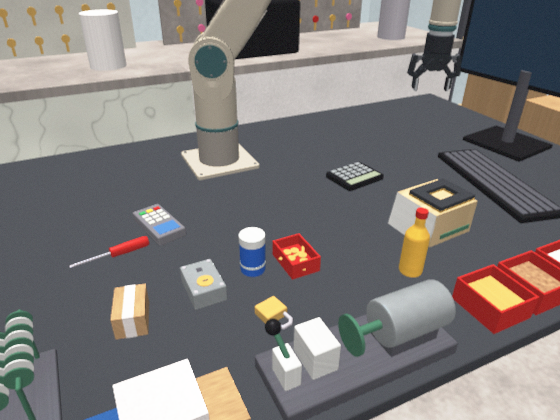

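View pics/top0.png

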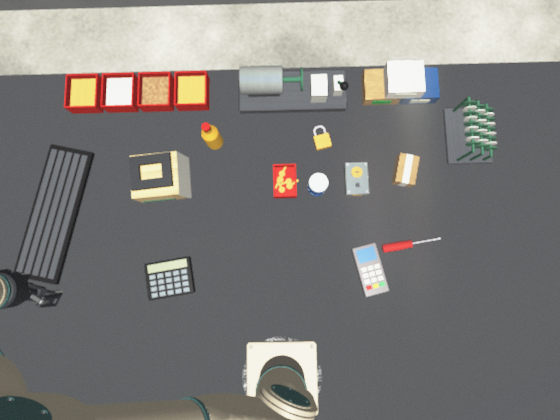

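The scene view shows the whole counter. In the top view, the block with the dark plate is at about (160,177), the red bin (285,181), the tin (318,184) and the lock case (357,179). The padlock is at (321,138), the spray at (211,135) and the calculator at (170,279). Next I'll enlarge these to measure them.

```bash
cat > h.py <<'E'
import numpy as np, cv2
from cell import ctrl, imaging
def ray(d,u,v,z):
    R=np.array(d["R"]);t=np.array(d["t"])
    c=-R.T@t; r=R.T@np.array([(u-d["cx"])/d["fx"],(v-d["cy"])/d["fy"],1]); return (c+r*(z-c[2])/r[2])
def proj(d,X):
    p=np.array(d["R"])@np.array(X,float)+np.array(d["t"]); return np.array([d["fx"]*p[0]/p[2]+d["cx"],d["fy"]*p[1]/p[2]+d["cy"]])
def crop(d,name,u0,v0,w,h,s):
    im=d["img"][v0:v0+h,u0:u0+w,::-1]; cv2.imwrite(f"pics/{name}.png",cv2.resize(im,None,fx=s,fy=s,interpolation=cv2.INTER_CUBIC))
def rect(m):
    cs,_=cv2.findContours(m.astype(np.uint8),cv2.RETR_EXTERNAL,cv2.CHAIN_APPROX_NONE)
    c=max(cs,key=cv2.contourArea); return cv2.minAreaRect(c),cv2.contourArea(c),c
E
python3 - <<'E'
from h import *
d=imaging.get_image("top")
crop(d,"a1",260,120,120,90,6); crop(d,"a2",120,110,120,90,6)
s=imaging.get_image("scene"); crop(s,"a3",170,220,160,120,5); crop(s,"a4",370,160,120,120,5)
E
```

```text
(no output)
```

View pics/a1.png

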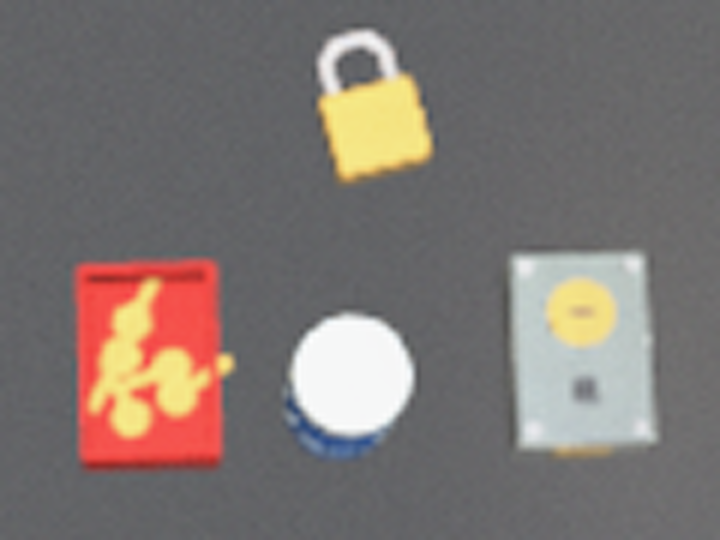

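View pics/a2.png

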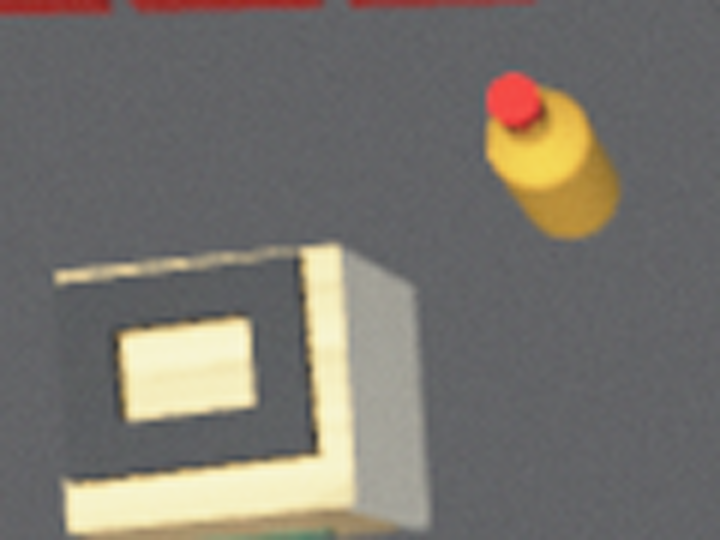

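View pics/a3.png

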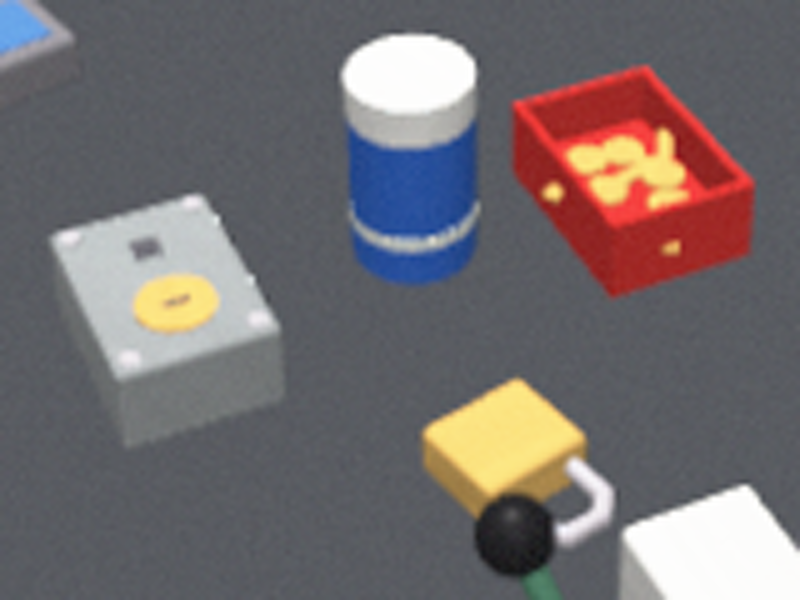

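View pics/a4.png

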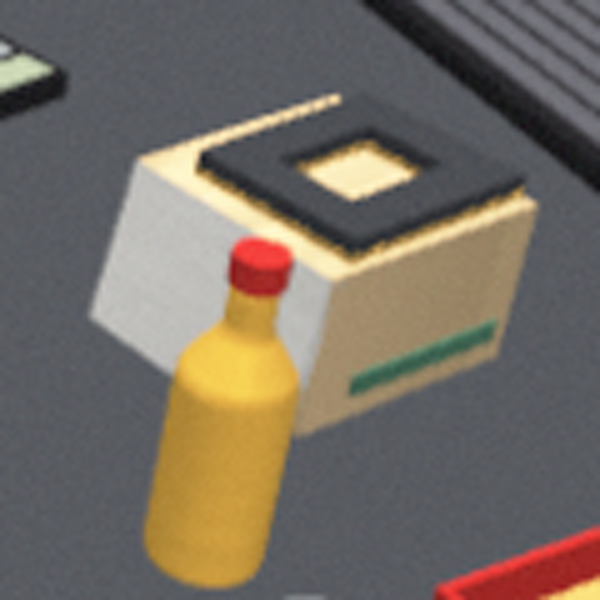

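```bash
python3 - <<'E'
from h import *
d=imaging.get_image("top"); s=imaging.get_image("scene")
for q in (d,s): print(-np.array(q["R"]).T@q["t"])
def P(pts,q,u0,v0,k,z): return np.array([ray(q,u0+(a+.5)/k-.5,v0+(b+.5)/k-.5,z)[:2] for a,b in pts])
def fit(n,p):
    print(n,"c",p.mean(0).round(1),"pts",p.round(0).tolist(),"sides",[round(float(np.linalg.norm(p[i]-p[i-1])),1) for i in range(4)],
    "ang edges",[round(float(np.degrees(np.arctan2(*(p[i]-p[i-1])[::-1]))),1) for i in range(4)])
T=(d,260,120,6); U=(d,120,110,6); S=(s,170,220,5); V=(s,370,160,5)
fit("lockT",P([(511,253),(645,252),(656,443),(518,448)],*T,40))
fit("lockS",P([(50,238),(200,195),(278,330),(122,376)],*S,40))
fit("binT",P([(77,266),(218,262),(220,465),(81,467)],*T,40))
fit("binS",P([(514,102),(648,67),(753,186),(614,230)],*S,40))
fit("deckS",P([(138,160),(338,95),(537,205),(330,283)],*V,90))
fit("deckT",P([(55,272),(340,243),(355,505),(67,534)],*U,90))
fit("plateT",P([(55,282),(302,255),(318,453),(64,483)],*U,104))
fit("plateS",P([(198,155),(360,95),(525,180),(353,247)],*V,104))
print("tinT",P([(352,375)],*T,95), "tinS",P([(410,73)],*S,95),P([(413,240)],*S,0))
print("sprayT",P([(570,190)],*U,0),"S",P([(207,548)],*V,0))
print("padlock",P([(345,180),(432,155),(405,75),(320,100),(357,30)],*T,22).round(0).tolist())
print("chute foot",P([(415,288),(430,527)],*U,0),P([(92,320),(300,437)],*V,0))
print("others carton,term,calc", [ray(d,u,v,z)[:2].round(0).tolist() for u,v,z in((407,170,50),(371,270,29),(169,280,23),(385,248,20),(440,238,5),(212,135,80))])
E
```

```text
[ 348.72723686  -23.77832034 1266.9686785 ]
[1303.00653894 -414.8844797   648.85562256]
lockT c [ 584.  -239.2] pts [[634.0, -205.0], [633.0, -273.0], [535.0, -274.0], [534.0, -204.0]] sides [100.7, 68.1, 98.6, 69.5] ang edges [-0.3, -90.8, -179.5, 90.9]
lockS c [ 586.2 -239.4] pts [[539.0, -274.0], [537.0, -207.0], [635.0, -206.0], [634.0, -271.0]] sides [95.5, 66.9, 97.3, 64.6] ang edges [-178.3, 91.0, 0.3, -90.5]
binT c [580.4 -19.2] pts [[632.0, 17.0], [633.0, -56.0], [528.0, -54.0], [528.0, 16.0]] sides [103.9, 72.1, 104.9, 70.2] ang edges [0.3, -89.6, 179.2, 89.7]
binS c [583.9 -19.4] pts [[532.0, -53.0], [534.0, 16.0], [634.0, 15.0], [635.0, -55.0]] sides [102.9, 69.4, 100.4, 69.2] ang edges [179.4, 89.0, -0.7, -88.9]
deckS c [599.  363.9] pts [[540.0, 290.0], [528.0, 431.0], [658.0, 438.0], [670.0, 297.0]] sides [130.3, 141.4, 129.9, 141.7] ang edges [-177.0, 94.7, 3.1, -85.2]
deckT c [597.6 365.9] pts [[658.0, 442.0], [669.0, 300.0], [538.0, 290.0], [526.0, 431.0]] sides [131.8, 142.1, 131.9, 141.3] ang edges [4.6, -85.3, -175.7, 94.6]
plateT c [604.7 371. ] pts [[649.0, 436.0], [660.0, 315.0], [561.0, 305.0], [549.0, 428.0]] sides [100.1, 121.7, 99.0, 123.7] ang edges [4.5, -84.9, -174.3, 95.6]
plateS c [610.1 365.5] pts [[567.0, 302.0], [552.0, 420.0], [654.0, 430.0], [666.0, 310.0]] sides [99.3, 118.6, 102.0, 120.1] ang edges [-175.4, 97.2, 5.5, -84.1]
tinT [[ 562.74715134 -117.6727244 ]] tinS [[ 563.95403176 -117.44226144]] [[ 559.33190443 -116.43290048]]
sprayT [[719.91757776 202.08717825]] S [[716.22310532 205.12326974]]
padlock [[679.0, -123.0], [692.0, -169.0], [735.0, -156.0], [723.0, -111.0], [760.0, -132.0]]
chute foot [[668.10044304 284.4124909 ]
 [539.53153376 274.68942133]] [[543.10203993 273.76515941]
 [668.66349218 301.21385794]]
others carton,term,calc [[602.0, -390.0], [306.0, -271.0], [287.0, 333.0], [370.0, -318.0], [398.0, -490.0], [716.0, 196.0]]
```

```bash
cat >> h.py <<'E'
from scipy.spatial.transform import Rotation as Ro
def st():
    s=ctrl.read_state(); R=Ro.from_euler('xyz',s["tool_rot"]); return s,np.array(s["eef_pos"]),R
def go(p,yaw=None,tilt=0):
    """yaw deg world, tool down -> shift cm, rotvec deg in tool axes"""
    s,p0,R0=st(); sh=R0.inv().apply(np.array(p)-p0)/10
    R1=Ro.from_euler('xyz',[-90+tilt,0,yaw],degrees=True) if yaw is not None else R0
    print("t",round(s["clock"],2),"at",p0.round(1),"rot",np.degrees(s["tool_rot"]).round(1),"F",np.array(s["force"]).round(1),"w",round(s["width"],1))
    print("  shift",sh.round(2),"turn",np.degrees((R0.inv()*R1).as_rotvec()).round(1))
E
python3 - <<'E'
from h import *
go((562.5,-117.3,160),0)
E
```

```text
t 0.3 at [290.6 581.2 231. ] rot [-90.    0.  -26.6] F [ 0.   0.1 -0.4] w 85.3
  shift [ 55.56   7.13 -50.3 ] turn [  0.  -26.6  -0. ]
```

```bash
python3 -m inch '[1,55.6,7.1,-50.3,0,-26.6,0, 1,55.6,7.1,-50.3,0,-26.6,0, 1,55.6,7.1,-50.3,0,-26.6,0, 1,55.6,7.1,-50.3,0,-26.6,0, 1,55.6,7.1,-50.3,0,-26.6,0, 1,55.6,7.1,-50.3,0,-26.6,0, 1,55.6,7.1,-50.3,0,-26.6,0, 1,55.6,7.1,-50.3,0,-26.6,0, 1,55.6,7.1,-50.3,0,-26.6,0, 1,55.6,7.1,-50.3,0,-26.6,0, 1,55.6,7.1,-50.3,0,-26.6,0, 1,55.6,7.1,-50.3,0,-26.6,0]'; python3 - <<'E'
from h import *
go((562.5,-117.3,160),0)
E
```

```text
clock: 1.5
eef_pos: [508.3, 22.9, 174.8]
tool_rot: [-1.571, -0.001, 0.0]
force: [1.3, -0.1, -0.1]
width: 85.5
t 1.5 at [508.3  22.9 174.8] rot [-90.  -0.   0.] F [ 1.3 -0.1 -0.1] w 85.5
  shift [  5.41   1.48 -14.02] turn [-0.  0.  0.]
```

```bash
python3 -m inch '[1,5.4,1.5,-14,0,0,0, 1,5.4,1.5,-14,0,0,0, 1,5.4,1.5,-14,0,0,0, 1,5.4,1.5,-14,0,0,0, 1,5.4,1.5,-14,0,0,0]'; python3 - <<'E'
from h import *
go((562.5,-117.3,55),0)
d=imaging.get_image("top"); crop(d,"b1",260,120,120,90,6)
d=imaging.get_image("scene"); crop(d,"b2",170,180,160,120,5)
E
```

```text
clock: 2.0
eef_pos: [561.5, -116.8, 159.3]
tool_rot: [-1.571, 0.001, -0.003]
force: [0.1, 0.2, -0.1]
width: 85.5
t 2.0 at [ 561.5 -116.8  159.3] rot [-90.    0.   -0.2] F [ 0.1  0.2 -0.1] w 85.5
  shift [ 0.11 10.43 -0.05] turn [ 0.  -0.2 -0. ]
```

View pics/b2.png

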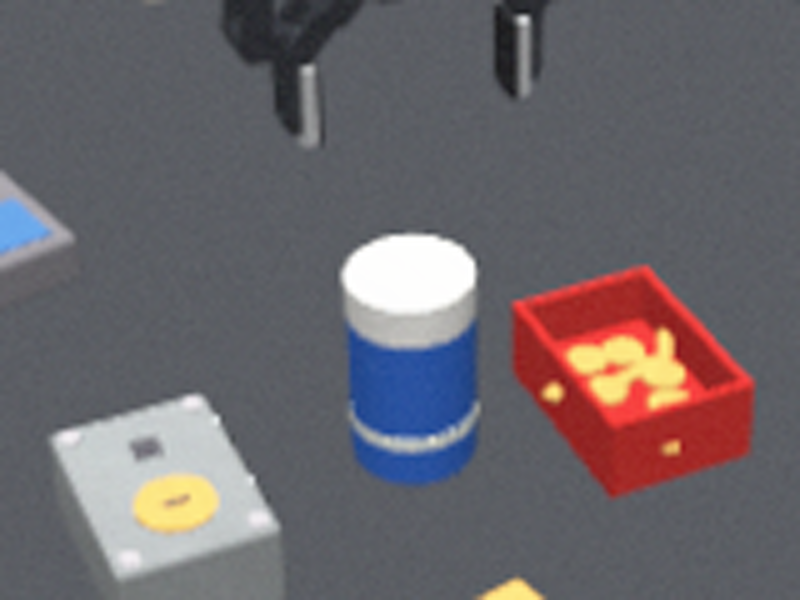

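The open fingers straddle the tin evenly: fingertips at crop x≈310 and 520, tin centre at 410. I'll go down and grip.

```bash
python3 -m inch '[1,0.1,5,-0.05,0,0,0, 1,0.1,9,-0.05,0,0,0, 1,0.1,11.1,-0.05,0,0,0, 1,0.1,11.1,-0.05,0,0,0, 0.5,0.1,11.1,-0.05,0,0,0, 0.5,0.1,11.1,-0.05,0,0,0, 0.5,0.1,11.1,-0.05,0,0,0, 0.5,0.1,11.1,-0.05,0,0,0, 0.5,0.1,11.1,-0.05,0,0,0, 0.5,0.1,11.1,-0.05,0,0,0]'
```

```text
clock: 3.1
eef_pos: [564.3, -116.0, 50.9]
tool_rot: [-1.571, -0.004, 0.0]
force: [-0.8, -0.6, 7.0]
width: 54.7
```

```bash
python3 -m inch '[0.4,0,-1,0,0,0,0, 0.4,0,-4,0,0,0,0, 0.4,0,-6,0,0,0,0, 0.4,0,-7,0,0,0,0, 0.4,0,-7,0,0,0,0]'; python3 - <<'E'
from h import *
go((675,-238.5,118),0)
d=imaging.get_image("scene"); crop(d,"c1",170,180,160,120,5)
E
```

```text
clock: 3.6
eef_pos: [563.5, -115.7, 120.3]
tool_rot: [-1.571, -0.003, 0.0]
force: [0.1, 0.7, -4.4]
width: 54.7
t 3.6 at [ 563.5 -115.7  120.3] rot [-90.   -0.2   0. ] F [ 0.1  0.7 -4.4] w 54.7
  shift [ 11.14   0.26 -12.28] turn [0.  0.  0.2]
```

View pics/c1.png

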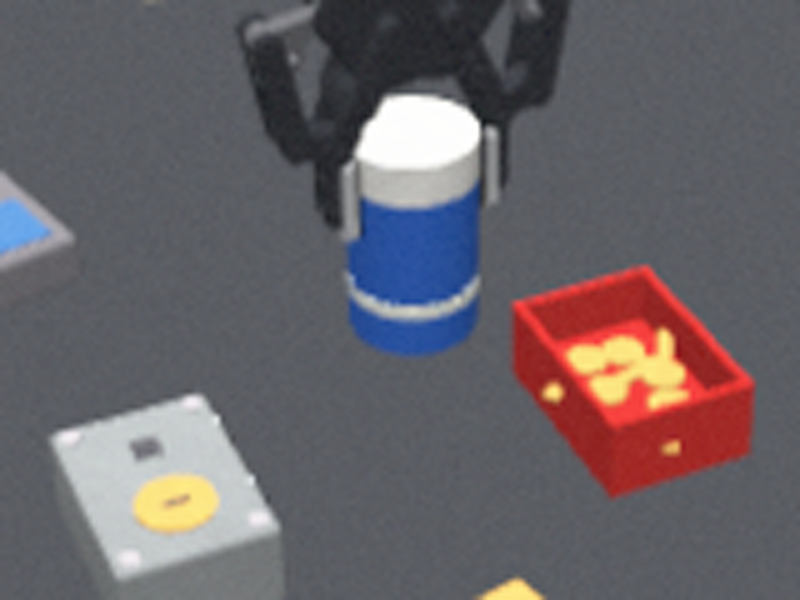

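The tin is held and hangs almost upright. Next I carry it over the lock case.

```bash
python3 -m inch '[0.4,2.5,0,-2.5,0,0,0, 0.4,5.5,0,-6,0,0,0, 0.4,8.5,0,-9.4,0,0,0, 0.4,10.5,0,-11.6,0,0,0, 0.4,11.2,0,-12.3,0,0,0, 0.4,11.2,0,-12.3,0,0,0, 0.4,11.2,0,-12.3,0,0,0]'; python3 - <<'E'
from h import *
go((675,-238.5,51),0)
d=imaging.get_image("scene"); crop(d,"c2",130,180,160,120,5)
E
```

```text
clock: 4.35
eef_pos: [673.2, -237.3, 116.8]
tool_rot: [-1.569, 0.004, 0.001]
force: [-0.9, 0.2, -3.3]
width: 54.8
t 4.35 at [ 673.2 -237.3  116.8] rot [-89.9   0.2   0. ] F [-0.9  0.2 -3.3] w 54.8
  shift [ 0.21  6.58 -0.13] turn [-0.1  0.  -0.2]
```

View pics/c2.png

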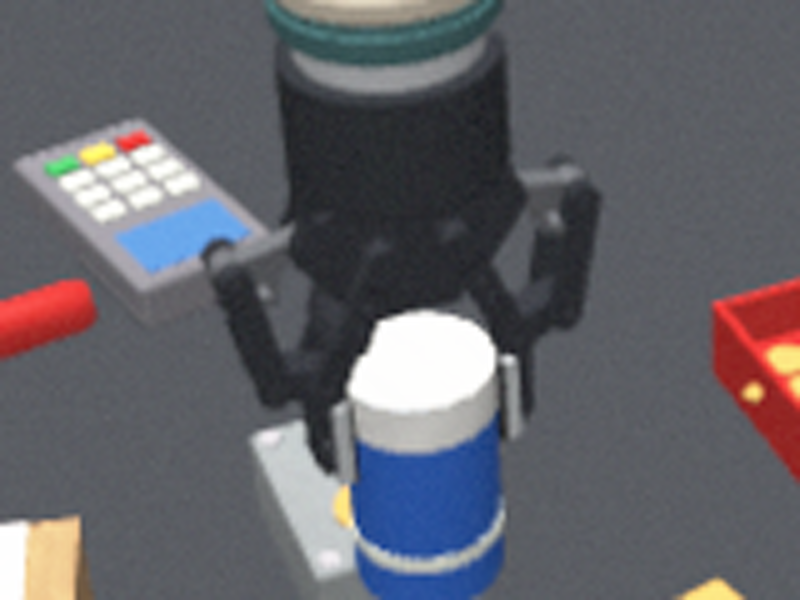

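```bash
python3 -m inch '[0.4,0.2,2,-0.1,0,0,0, 0.4,0.2,4,-0.1,0,0,0, 0.4,0.2,5.5,-0.1,0,0,0, 0.4,0.2,6.2,-0.1,0,0,0, 0.4,0.2,6.5,-0.1,0,0,0, 0.4,0.2,6.7,-0.1,0,0,0, 0.4,0.2,6.7,-0.1,0,0,0]'; python3 - <<'E'
from h import *
go((675,-238.5,51),0)
E
```

```text
clock: 5.1
eef_pos: [677.2, -239.7, 52.3]
tool_rot: [-1.571, -0.001, 0.0]
force: [-0.3, 0.1, -2.9]
width: 54.8
t 5.1 at [ 677.2 -239.7   52.3] rot [-90.   -0.1   0. ] F [-0.3  0.1 -2.9] w 54.8
  shift [-0.22  0.13  0.12] turn [0.  0.  0.1]
```

```bash
python3 -m inch '[0.4,0,0.1,0,0,0,0, 0.4,0,0.2,0,0,0,0, 0.4,0,0.2,0,0,0,0]'; python3 -m inch '[0.4,0,0.1,0,0,0,0, 0.4,0,0.1,0,0,0,0]'
```

```text
clock: 5.4
eef_pos: [677.4, -239.9, 51.0]
tool_rot: [-1.571, -0.002, 0.0]
force: [-1.8, 0.4, 2.1]
width: 55.0
clock: 5.6
eef_pos: [677.6, -239.9, 51.0]
tool_rot: [-1.571, -0.002, 0.0]
force: [-3.1, 0.2, 9.3]
width: 55.3
```

Force now points up, so the tin stands on the counter. I'll release it, go up and look.

```bash
python3 -m inch '[0.75,0,0,0,0,0,0, 1,0,0,0,0,0,0, 1,0,0,0,0,0,0, 1,0,0,0,0,0,0, 1,0,-3,0,0,0,0, 1,0,-8,0,0,0,0, 1,0,-13,0,0,0,0, 1,0,-15,0,0,0,0]'; python3 - <<'E'
from h import *
go((632,438,200),5)
d=imaging.get_image("scene"); crop(d,"e1",130,180,160,120,5)
d=imaging.get_image("top"); crop(d,"e2",260,120,120,90,6)
E
```

```text
clock: 6.4
eef_pos: [679.5, -240.5, 204.6]
tool_rot: [-1.573, -0.008, 0.0]
force: [1.7, 0.3, 0.4]
width: 85.6
t 6.4 at [ 679.5 -240.5  204.6] rot [-90.1  -0.5   0. ] F [1.7 0.3 0.4] w 85.6
  shift [-4.74  0.25 67.85] turn [ 0.2 -5.   0.5]
```

View pics/e1.png

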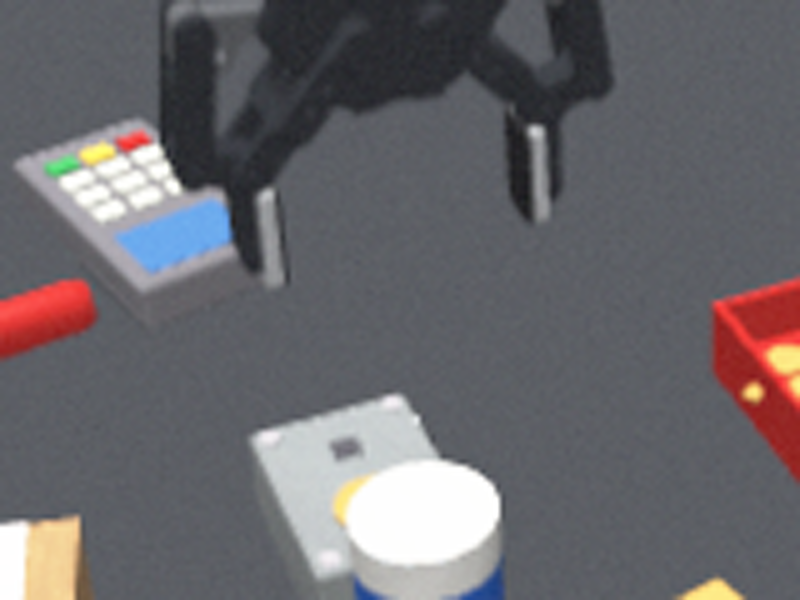

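View pics/e2.png

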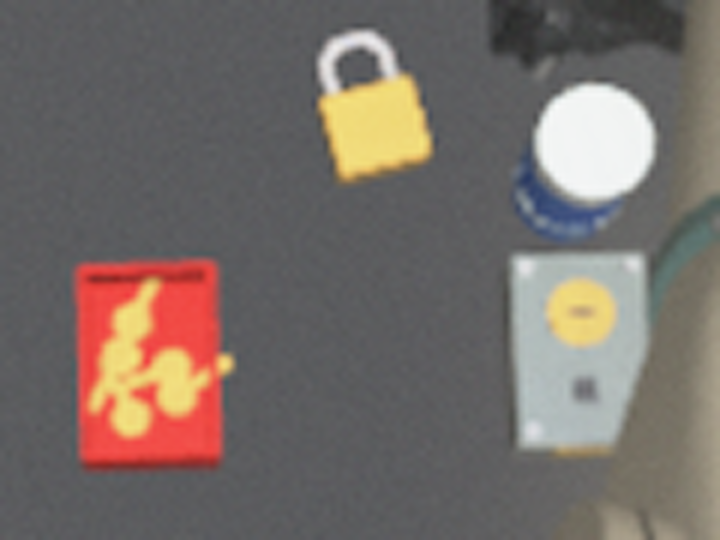

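```bash
python3 - <<'E'
from h import *
d=imaging.get_image("top");s=imaging.get_image("scene")
print(ray(d,260+595/6-.4,120+143/6-.4,95),ray(s,130+423/5-.4,180+508/5-.4,95))
go((598.9,453.4,180),-85.2)
E
```

```text
[ 675.70952577 -240.2271602    95.        ] [ 674.90948319 -239.33223074   95.        ]
t 6.6 at [ 676.5 -239.5  198.5] rot [-90.   0.   0.] F [-0.8  0.6 -1. ] w 85.4
  shift [-7.73  1.86 69.3 ] turn [ 0.  85.2 -0. ]
```

The tin is at (675, -240), which is 90 mm behind the lock case's centre and on its axis. Now over to the block.

```bash
python3 -m inch '[0.5,-7.7,0,69.3,0,85.2,0, 0.5,-7.7,0,69.3,0,85.2,0, 0.5,-7.7,0,69.3,0,85.2,0, 0.5,-7.7,0,69.3,0,85.2,0, 0.5,-7.7,0,69.3,0,85.2,0, 0.5,-7.7,0,69.3,0,85.2,0, 0.5,-7.7,0,69.3,0,85.2,0, 0.5,-7.7,0,69.3,0,85.2,0, 0.5,-7.7,0,69.3,0,85.2,0, 0.5,-7.7,0,69.3,0,85.2,0, 0.5,-7.7,0,69.3,0,85.2,0, 0.5,-7.7,0,69.3,0,85.2,0]';  python3 - <<'E'
from h import *
go((598.9,453.4,180),-85.2)
E
```

```text
clock: 7.8
eef_pos: [608.5, 358.1, 196.1]
tool_rot: [-1.574, -0.003, -1.487]
force: [1.4, 0.3, 0.2]
width: 42.7
t 7.8 at [608.5 358.1 196.1] rot [-90.2  -0.2 -85.2] F [1.4 0.3 0.2] w 42.7
  shift [-9.58  1.59 -0.15] turn [0.2 0.  0.2]
```

```bash
python3 -m inch '[0.5,-4.8,0,-0.1,0,0,0, 0.5,-9.6,0,-0.1,0,0,0, 0.5,-9.6,4,-0.1,0,0,0, 0.5,-9.6,7,-0.1,0,0,0, 0.5,-9.6,8.5,-0.1,0,0,0, 0.5,-9.6,8.5,-0.1,0,0,0]';  python3 - <<'E'
from h import *
go((598.9,453.4,97),-85.2)
d=imaging.get_image("scene"); crop(d,"f1",370,120,150,130,5)
E
```

```text
clock: 8.4
eef_pos: [599.0, 450.2, 109.2]
tool_rot: [-1.577, -0.005, -1.487]
force: [-0.1, 0.2, -0.6]
width: 42.6
t 8.4 at [599.  450.2 109.2] rot [-90.4  -0.3 -85.2] F [-0.1  0.2 -0.6] w 42.6
  shift [-0.32  1.22  0.02] turn [ 0.4 -0.   0.3]
```

View pics/f1.png

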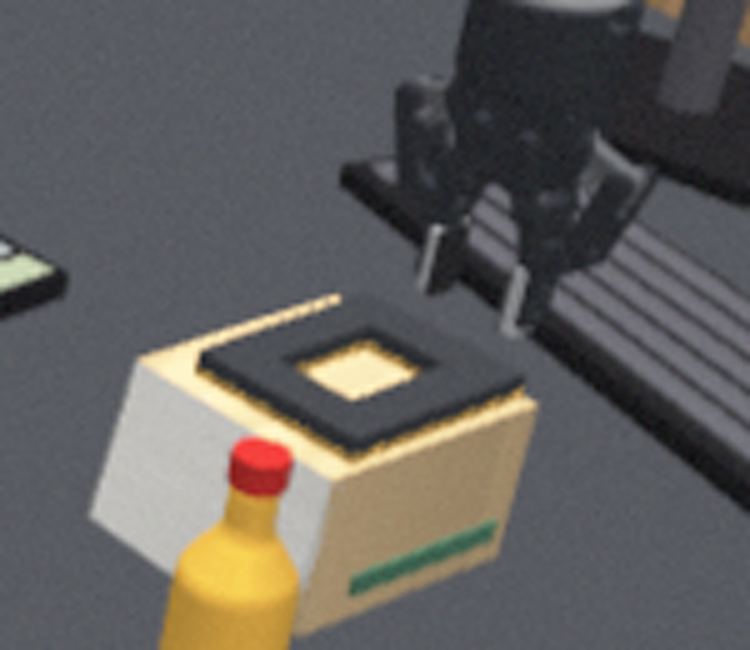

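```bash
python3 - <<'E'
from h import *
d=imaging.get_image("scene")
s,p,R=st(); print(p)
for z in(0,5,10):
  for k in(-21,21): 
    u=proj(d,p+R.apply([0,0,k])+[0,0,z]); print(z,k,(u-[370,120]+.5)*5-.5)
E
```

```text
[601.79088034 451.79755268 113.90019236]
0 -21 [448.85350819 289.77597039]
0 21 [516.84637494 323.95962528]
5 -21 [450.98636456 281.05068423]
5 21 [519.1971907  315.07271265]
10 -21 [453.12894476 272.28561895]
10 21 [521.55902135 306.14415987]
```

```bash
python3 -m inch '[0.5,0,0.8,0,0,0,0, 0.5,0,1.5,0,0,0,0, 0.5,0,1.5,0,0,0,0]';python3 -m inch '[0.5,0,0,0,0,0,0]';python3 -m inch '[0.5,0,0,0,0,0,0]'; python3 - <<'E'
from h import *
go((598.9,453.4,95),-85.2)
d=imaging.get_image("scene"); crop(d,"f2",370,120,150,130,5)
E
```

```text
clock: 8.8
eef_pos: [600.7, 451.9, 98.2]
tool_rot: [-1.572, -0.0, -1.487]
force: [-0.4, -0.4, -0.3]
width: 42.7
clock: 8.9
eef_pos: [601.1, 452.2, 98.9]
tool_rot: [-1.571, 0.0, -1.487]
force: [-0.1, -0.5, -0.5]
width: 42.7
clock: 9.0
eef_pos: [601.4, 452.4, 99.2]
tool_rot: [-1.57, 0.0, -1.487]
force: [0.0, -0.4, 0.5]
width: 42.8
t 9.0 at [601.4 452.4  99.2] rot [-90.    0.  -85.2] F [ 0.  -0.4  0.5] w 42.8
  shift [-0.12  0.42 -0.24] turn [-0.  0. -0.]
```

View pics/f2.png

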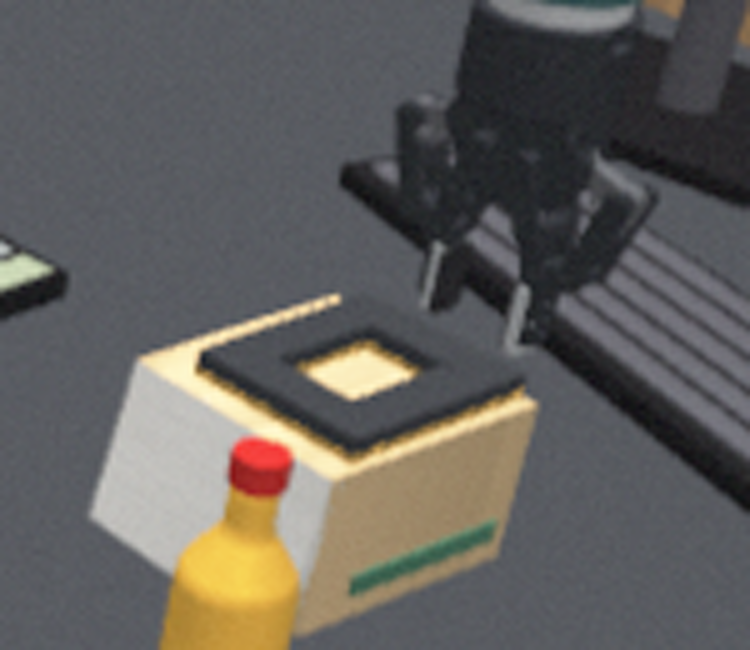

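```bash
python3 -m inch '[0.5,0,0.25,0,0,0,0, 0.5,0,0.5,-0.1,0,0,0, 0.5,0,0.5,-0.1,0,0,0, 0.5,0.6,0.5,-0.1,0,0,0, 0.5,1.2,0.5,-0.1,0,0,0, 0.5,1.8,0.5,-0.1,0,0,0, 0.5,2.4,0.5,-0.1,0,0,0, 0.5,3.0,0.5,-0.1,0,0,0, 0.5,3.6,0.5,-0.1,0,0,0,0.5,3.6,0.5,-0.1,0,0,0]';python3 - <<'E'
from h import *
go((598.9,453.4,94),-85.2)
d=imaging.get_image("scene"); crop(d,"g1",370,120,150,130,5)
E
```

```text
clock: 10.05
eef_pos: [603.7, 414.5, 93.9]
tool_rot: [-1.571, -0.001, -1.488]
force: [0.0, 0.1, 0.1]
width: 42.7
t 10.05 at [603.7 414.5  93.9] rot [-90.   -0.1 -85.3] F [0.  0.1 0.1] w 42.7
  shift [-3.92 -0.02 -0.16] turn [ 0.  -0.1  0.1]
```

View pics/g1.png

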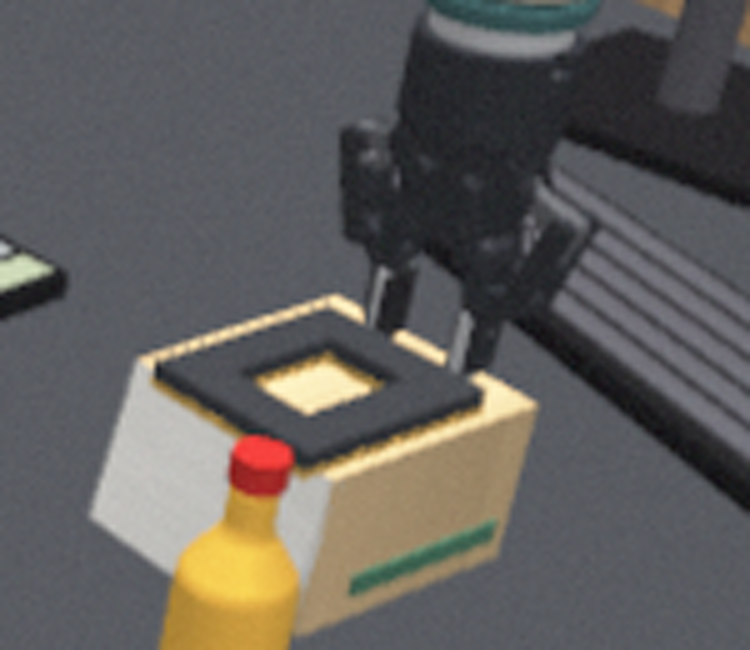

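The fingers are pushing the rear edge squarely, and the plate's front edge has reached the deck edge (crop 155–300, 370–465). Continuing slowly.

```bash
python3 -m inch '[0.5,0.5,0,0,0,0,0, 0.5,1,0,0,0,0,0, 0.5,1.5,0,0,0,0,0, 0.5,2,0,0,0,0,0, 0.5,2.5,0,0,0,0,0, 0.5,2.9,0,0,0,0,0, 0.5,3.3,0,0,0,0,0, 0.5,3.6,0,0,0,0,0,0.5,3.9,0,0,0,0,0,0.5,3.9,0,0,0,0,0]';python3 - <<'E'
from h import *
go((598.9,453.4,94),-85.2)
d=imaging.get_image("scene"); crop(d,"g2",370,120,150,130,5)
E
```

```text
clock: 11.1
eef_pos: [606.6, 376.5, 93.7]
tool_rot: [-1.571, -0.001, -1.487]
force: [0.0, 0.9, 0.4]
width: 43.3
t 11.1 at [606.6 376.5  93.7] rot [-90.   -0.  -85.2] F [0.  0.9 0.4] w 43.3
  shift [-7.72 -0.03 -0.13] turn [ 0. -0.  0.]
```

View pics/g2.png

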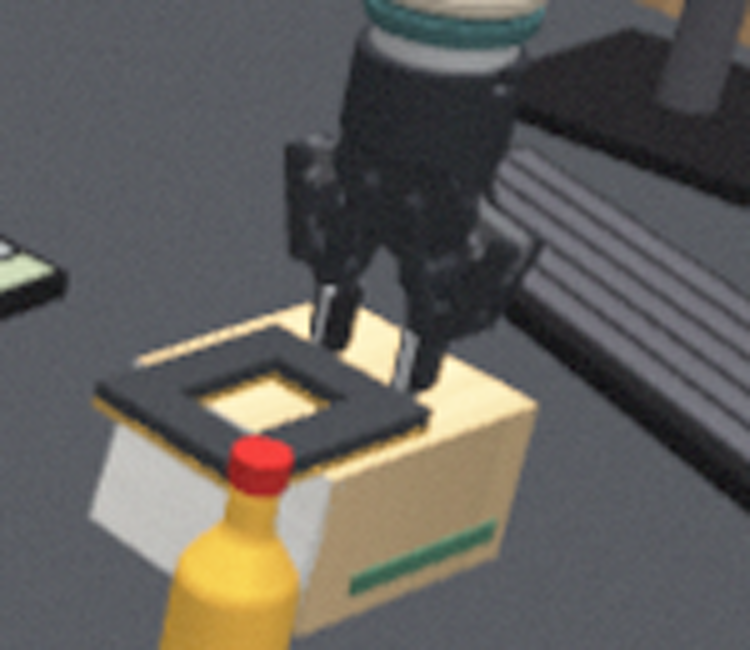

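```bash
python3 -m inch '[0.5,0.3,0,0,0,0,0, 0.5,0.6,0,0,0,0,0, 0.5,0.8,0,0,0,0,0, 0.5,1,0,0,0,0,0, 0.5,1.2,0,0,0,0,0, 0.5,1.4,0,0,0,0,0, 0.5,1.6,0,0,0,0,0, 0.5,1.6,0,0,0,0,0,0.5,1.6,0,0,0,0,0,0.5,1.6,0,0,0,0,0]';python3 - <<'E'
from h import *
go((598.9,453.4,94),-85.2)
d=imaging.get_image("scene"); crop(d,"g3",370,120,150,130,5)
E
```

```text
clock: 12.15
eef_pos: [607.9, 360.8, 93.6]
tool_rot: [-1.571, -0.001, -1.487]
force: [-0.3, -0.0, -0.3]
width: 42.7
t 12.15 at [607.9 360.8  93.6] rot [-90.   -0.1 -85.2] F [-0.3 -0.  -0.3] w 42.7
  shift [-9.3  -0.05 -0.12] turn [0.  0.  0.1]
```

View pics/g3.png

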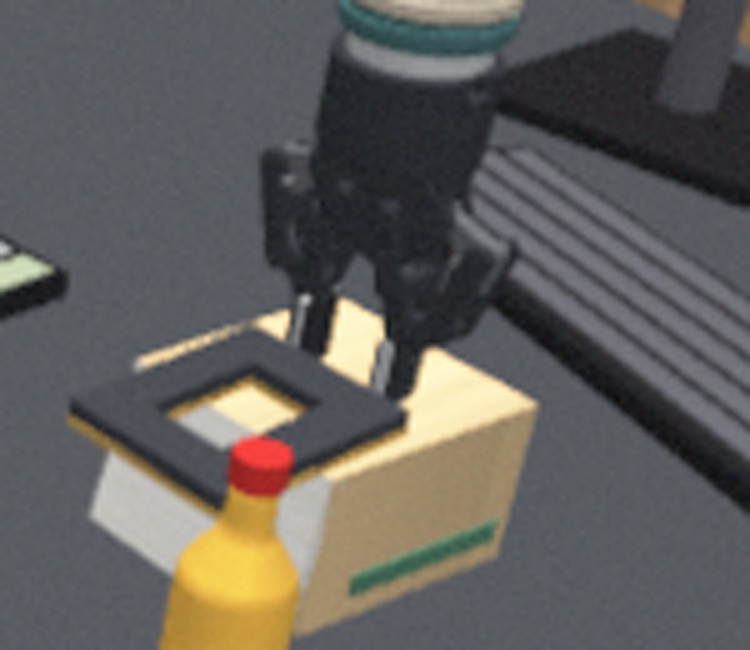

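```bash
python3 -m inch '[0.5,0.3,0,0,0,0,0, 0.5,0.5,0,0,0,0,0, 0.5,0.7,0,0,0,0,0, 0.5,0.9,0,0,0,0,0, 0.5,1.1,0,0,0,0,0, 0.5,1.3,0,0,0,0,0, 0.5,1.3,0,0,0,0,0, 0.5,1.3,0,0,0,0,0,0.5,1.3,0,0,0,0,0,0.5,1.3,0,0,0,0,0]';python3 - <<'E'
from h import *
go((598.9,453.4,94),-85.2)
d=imaging.get_image("scene"); crop(d,"g4",370,120,150,130,5)
E
```

```text
clock: 13.2
eef_pos: [608.9, 348.7, 93.7]
tool_rot: [-1.571, 0.0, -1.486]
force: [-0.1, -0.0, -0.1]
width: 42.3
t 13.2 at [608.9 348.7  93.7] rot [-90.    0.  -85.2] F [-0.1 -0.  -0.1] w 42.3
  shift [-10.51  -0.02  -0.11] turn [-0.  0. -0.]
```

View pics/g4.png

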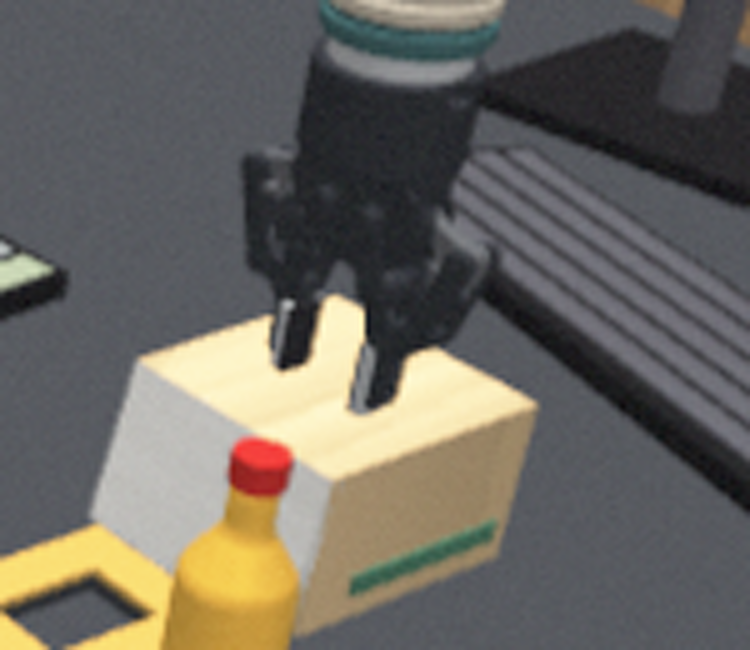

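The plate tipped and went right over, and now lies brass face up. It paused only briefly on edge, if at all. I'll look at the whole scene.

```bash
python3 -m inch '[0.5,0,-5,0,0,0,0, 0,0,-9,0,0,0,0, 0,-3,-9,0,0,0,0, 0,-3,-9,0,0,0,0,0,-3,-9,0,0,0,0]';python3 - <<'E'
from h import *
go((598.9,453.4,94),-85.2)
d=imaging.get_image("scene"); crop(d,"k1",340,190,150,110,5)
d=imaging.get_image("top"); crop(d,"k2",140,110,130,95,6)
E
```

```text
clock: 13.75
eef_pos: [605.4, 379.5, 183.2]
tool_rot: [-1.572, 0.0, -1.484]
force: [-0.4, -0.0, 1.1]
width: -0.5
t 13.75 at [605.4 379.5 183.2] rot [-90.1   0.  -85. ] F [-0.4 -0.   1.1] w -0.5
  shift [-7.42  8.92  0.  ] turn [ 0.1  0.2 -0. ]
```

View pics/k1.png

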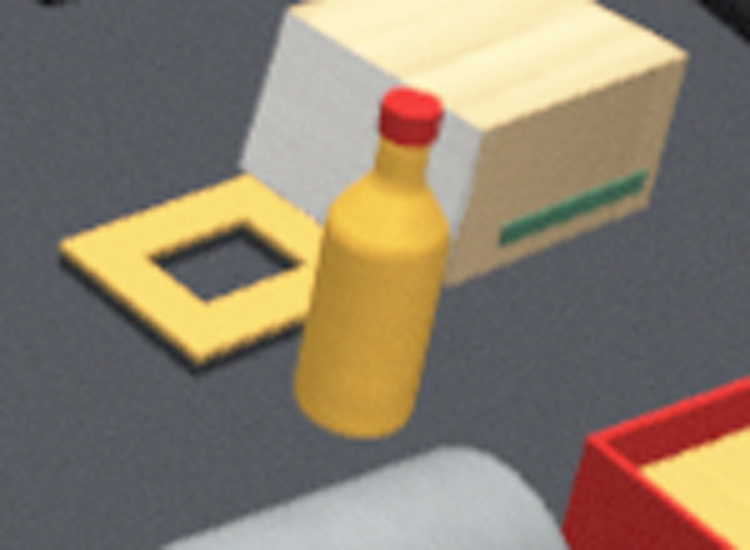

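View pics/k2.png

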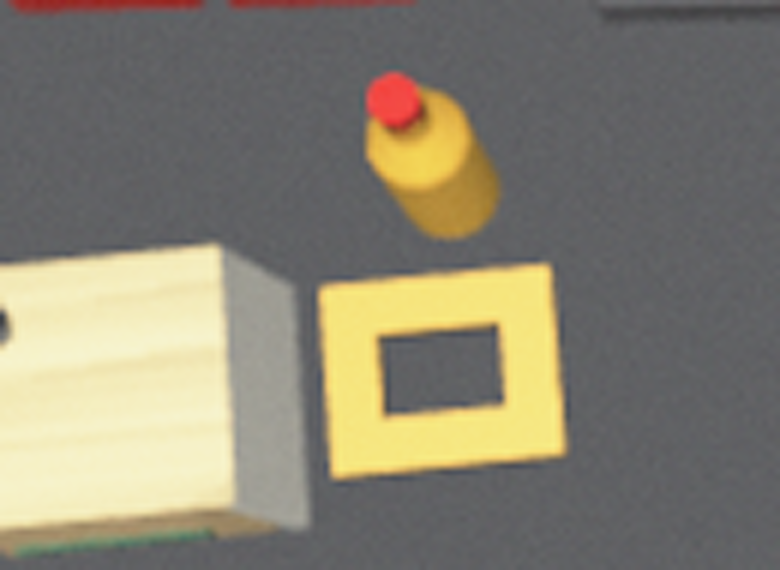

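The plate lies flat, brass up. Top-crop corners are (320,287), (550,264), (566,453) and (333,478), with the window at (380–503, 325–415). The spray hasn't moved.

```bash
cat >> h.py <<'E'
def brass(d,lo=600,hi=6000,name=None):
    hsv=cv2.cvtColor(d["img"],cv2.COLOR_RGB2HSV); m=cv2.inRange(hsv,(18,90,150),(32,255,255))
    return m
def plate(d,box):
    u0,v0,w,h=box; k=4
    im=cv2.resize(d["img"][v0:v0+h,u0:u0+w],None,fx=k,fy=k,interpolation=cv2.INTER_CUBIC)
    m=cv2.inRange(cv2.cvtColor(im,cv2.COLOR_RGB2HSV),(18,90,150),(32,255,255))
    (c,a,q)=rect(m); pts=cv2.boxPoints(c)
    W=np.array([ray(d,u0+(x+.5)/k-.5,v0+(y+.5)/k-.5,14)[:2] for x,y in pts])
    r=cv2.minAreaRect(W.astype(np.float32)); return W.mean(0),r
E
python3 - <<'E'
from h import *
d=imaging.get_image("top"); print(plate(d,(185,148,60,50)))
k=6;pt=[(320,287),(550,264),(566,453),(333,478)]
p=np.array([ray(d,140+(a+.5)/k-.5,110+(b+.5)/k-.5,14)[:2] for a,b in pt]);print(p,p.mean(0),[np.degrees(np.arctan2(*(p[i]-p[i-1])[::-1])) for i in range(4)])
w=np.array([ray(d,140+(a+.5)/k-.5,110+(b+.5)/k-.5,14)[:2] for a,b in [(379,335),(497,324),(505,405),(384,417)]]);print(w.mean(0))
go((619,223,120),4.5);go((619,223,120),-85.2)
E
```

```text
(array([618.92246723, 203.75830665]), ((618.9051513671875, 204.12783813476562), (104.82523345947266, 127.99616241455078), 4.411159038543701))
[[664.81791763 267.8248448 ]
 [674.51898672 146.70454104]
 [573.56287768 138.4429227 ]
 [562.91389373 259.74167567]] [618.95341894 203.17849605] [np.float64(4.53528512545377), np.float64(-85.42069926698497), np.float64(-175.3216953187038), np.float64(95.01721171832992)]
[618.86213876 203.67810558]
t 13.9 at [606.3 377.  182.9] rot [-90.1  -0.1 -85.2] F [-0.2 -0.5  0.5] w 0.1
  shift [ 1.544e+01  6.320e+00 -1.000e-02] turn [  0.1 -89.7   0. ]
t 13.9 at [606.3 377.  182.9] rot [-90.1  -0.1 -85.2] F [-0.2 -0.5  0.5] w 0.1
  shift [ 1.544e+01  6.320e+00 -1.000e-02] turn [ 0.1 -0.   0.1]
```

```bash
python3 - <<'E'
from h import *
go((619,203.5,180),4.8)
E
python3 -m inch '[0.2,5,0,0,0,-8.5,0, 0.2,10,0,0,0,-17,0, 0.2,14,0.3,0,0,-25.5,0, 0.2,17.4,0.3,-0.2,0,-34,0, 0.2,17.4,0.3,-0.2,0,-42.5,0, 0.2,17.4,0.3,-0.2,0,-51,0, 0.2,17.4,0.3,-0.2,0,-59.5,0, 0.2,17.4,0.3,-0.2,0,-68,0, 0.2,17.4,0.3,-0.2,0,-76.5,0, 0.2,17.4,0.3,-0.2,0,-85,0, 0.2,17.4,0.3,-0.2,0,-90,0, 0.2,17.4,0.3,-0.2,0,-90,0]'; python3 - <<'E'
from h import *
go((619,203.5,60),4.8)
E
```

```text
t 13.9 at [606.3 377.  182.9] rot [-90.1  -0.1 -85.2] F [-0.2 -0.5  0.5] w 0.1
  shift [17.4   0.32 -0.18] turn [  0.1 -90.    0. ]
clock: 15.1
eef_pos: [618.9, 203.5, 180.2]
tool_rot: [-1.571, 0.001, 0.083]
force: [0.3, 0.1, 0.1]
width: 17.2
t 15.1 at [618.9 203.5 180.2] rot [-90.    0.1   4.7] F [0.3 0.1 0.1] w 17.2
  shift [2.000e-02 1.202e+01 1.000e-02] turn [ 0.  -0.1 -0.1]
```

```bash
python3 -m inch '[0.2,0,4,0,0,0,0, 0.2,0,8.5,0,0,0,0, 0.2,0,12,0,0,0,0, 0.2,0,13.5,0,0,0,0, 0.2,0,13.5,0,0,0,0, 0.2,0,13.5,0,0,0,0]'; python3 - <<'E'
from h import *
go((619,203.5,4),4.8)
d=imaging.get_image("scene"); crop(d,"m1",320,170,150,110,5)
d=imaging.get_image("top"); crop(d,"m2",140,110,130,95,6)
E
```

```text
clock: 15.7
eef_pos: [620.1, 205.0, 46.8]
tool_rot: [-1.57, -0.002, 0.083]
force: [0.2, -0.2, 0.6]
width: 17.2
t 15.7 at [620.1 205.   46.8] rot [-90.   -0.1   4.8] F [ 0.2 -0.2  0.6] w 17.2
  shift [-0.13  4.28 -0.15] turn [-0.  -0.   0.1]
```

View pics/m1.png

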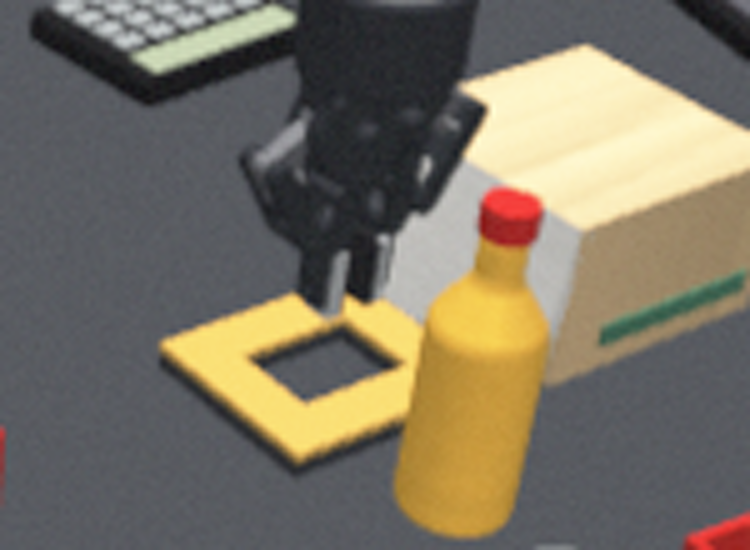

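View pics/m2.png

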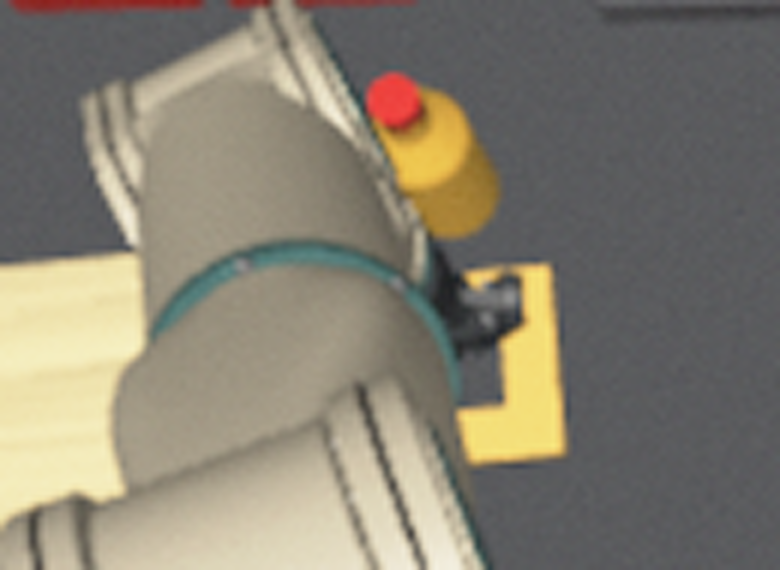

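Fingers are over the window, with more than 10 mm of margin on each side by the numbers. Going down, then spreading inside it.

```bash
python3 -m inch '[0.2,-0.05,1.5,0,0,0,0, 0.2,-0.05,3,0,0,0,0, 0.2,-0.05,3.6,0,0,0,0, 0.2,-0.05,4,0,0,0,0, 0.2,-0.05,4,0,0,0,0]'; python3 -m inch '[0.3,0,0,0,0,0,0,0.3,0,0,0,0,0,0]'; python3 -m inch '[0.37,0,0,0,0,0,0,0.37,0,0,0,0,0,0]';python3 - <<'E'
from h import *
go((619,203.5,4),4.8)
d=imaging.get_image("scene"); crop(d,"m3",320,170,150,110,5)
E
```

```text
clock: 16.3
eef_pos: [618.0, 204.6, 4.7]
tool_rot: [-1.571, 0.002, 0.084]
force: [0.0, 0.3, 1.0]
width: 16.9
clock: 16.5
eef_pos: [618.9, 205.0, 6.2]
tool_rot: [-1.57, -0.001, 0.084]
force: [0.3, 0.8, 1.0]
width: 25.6
clock: 16.7
eef_pos: [618.8, 204.9, 6.1]
tool_rot: [-1.571, -0.001, 0.084]
force: [0.4, -0.4, -0.1]
width: 31.7
t 16.7 at [618.8 204.9   6.1] rot [-90.   -0.    4.8] F [ 0.4 -0.4 -0.1] w 31.7
  shift [ 0.01  0.21 -0.14] turn [-0.  0.  0.]
```

View pics/m3.png

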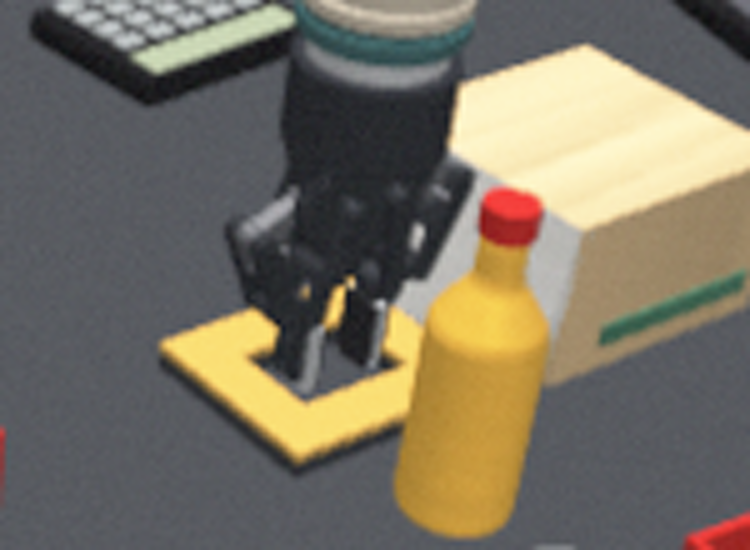

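```bash
python3 -m inch '[0.41,0,0.1,0,0,0,0,0.41,0,0.1,0,0,0,0]'; python3 -m inch '[0.44,0,0,0,0,0,0,0.44,0,0,0,0,0,0]';python3 -m inch '[0.48,0,0,0,0,0,0,0.48,0,0,0,0,0,0]'
```

```text
clock: 16.95
eef_pos: [618.5, 204.8, 4.7]
tool_rot: [-1.571, 0.0, 0.084]
force: [0.4, -0.1, -0.5]
width: 35.2
clock: 17.15
eef_pos: [618.5, 204.7, 4.7]
tool_rot: [-1.571, 0.0, 0.084]
force: [-0.6, -0.6, -0.0]
width: 37.6
clock: 17.35
eef_pos: [618.5, 204.4, 4.6]
tool_rot: [-1.571, 0.0, 0.084]
force: [0.2, -0.9, -0.4]
width: 41.1
```

```bash
python3 -m inch '[0.52,0,0,0,0,0,0,0.52,0,0,0,0,0,0]'; python3 -m inch '[0.56,0,0,0,0,0,0,0.56,0,0,0,0,0,0]';python3 - <<'E'
from h import *
d=imaging.get_image("scene"); crop(d,"m4",320,170,150,110,5)
E
```

```text
clock: 17.55
eef_pos: [618.2, 205.0, 4.4]
tool_rot: [-1.571, 0.001, 0.084]
force: [0.3, 0.3, -2.4]
width: 43.8
clock: 17.75
eef_pos: [618.9, 205.3, 5.1]
tool_rot: [-1.57, -0.001, 0.084]
force: [-0.1, -0.5, 0.3]
width: 48.0
```

View pics/m4.png

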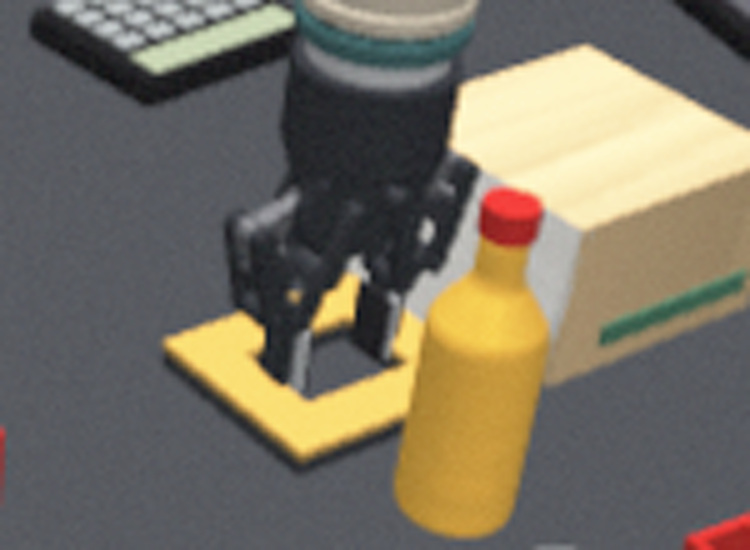

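```bash
python3 -m inch '[0.56,0,0.3,0,0,0,0,0.56,0,0.3,0,0,0,0]'; python3 -m inch '[0.62,0,0,0,0,0,0,0.62,0,0,0,0,0,0]';python3 - <<'E'
from h import *
d=imaging.get_image("scene"); crop(d,"m5",320,170,150,110,5)
E
```

```text
clock: 18.0
eef_pos: [618.9, 205.2, 4.7]
tool_rot: [-1.571, -0.001, 0.084]
force: [-4.9, -1.5, 20.1]
width: 47.5
clock: 18.2
eef_pos: [619.3, 205.2, 4.0]
tool_rot: [-1.57, -0.002, 0.084]
force: [-2.8, -1.3, 12.8]
width: 52.9
```

View pics/m5.png

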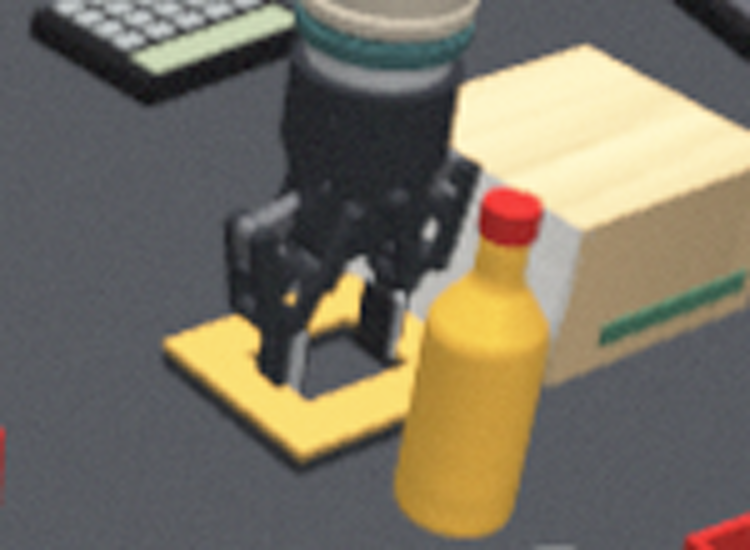

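```bash
python3 -m inch '[0.62,0,-0.2,0,0,0,0,0.62,0,-0.3,0,0,0,0,0.62,0,-0.3,0,0,0,0]'; python3 -m inch '[0.66,0,0,0,0,0,0,0.66,0,0,0,0,0,0]';python3 -m inch '[0.7,0,0,0,0,0,0,0.7,0,0,0,0,0,0,0.7,0,0,0,0,0,0]'
```

```text
clock: 18.55
eef_pos: [618.1, 204.7, 4.2]
tool_rot: [-1.571, 0.001, 0.084]
force: [0.1, -0.6, -2.8]
width: 52.8
clock: 18.75
eef_pos: [618.2, 204.8, 4.2]
tool_rot: [-1.571, 0.001, 0.084]
force: [-0.3, -0.8, -2.7]
width: 54.8
clock: 19.05
eef_pos: [618.5, 204.8, 4.6]
tool_rot: [-1.571, 0.0, 0.084]
force: [-0.2, -0.6, -1.9]
width: 55.0
```

The fingers stopped at 55 mm against the window ends, so the plate is held from inside on the counter. Working out the slide, around the front of the bin.

```bash
python3 - <<'E'
from h import *
go((450,90,4.6),0.4)
E
```

```text
t 19.05 at [618.5 204.8   4.6] rot [-90.    0.    4.8] F [-0.2 -0.6 -1.9] w 55.0
  shift [-1.776e+01  1.000e-02 -1.002e+01] turn [ 0.   4.4 -0. ]
```

```bash
python3 -m inch '[0.7,-0.9,0,-0.5,0,0,0, 0.7,-2.7,0,-1.5,0,0.5,0, 0.7,-4.5,0,-2.5,0,1,0, 0.7,-6.4,0,-3.6,0,1.5,0, 0.7,-8.2,0,-4.6,0,2,0, 0.7,-10,0,-5.6,0,2.5,0, 0.7,-11.8,0,-6.6,0,3,0, 0.7,-13.6,0,-7.6,0,3.5,0, 0.7,-15.5,0,-8.7,0,4,0, 0.7,-17,0,-9.6,0,4.4,0, 0.7,-17.8,0,-10,0,4.4,0, 0.7,-17.8,0,-10,0,4.4,0]'; python3 - <<'E'
from h import *
go((450,-129,4.6),0.4)
d=imaging.get_image("scene"); crop(d,"n1",200,130,160,120,5)
E
```

```text
clock: 20.25
eef_pos: [448.1, 88.6, 4.8]
tool_rot: [-1.572, 0.002, 0.007]
force: [-0.8, -0.6, -2.7]
width: 55.3
t 20.25 at [448.1  88.6   4.8] rot [-90.1   0.1   0.4] F [-0.8 -0.6 -2.7] w 55.3
  shift [  0.03   0.05 -21.76] turn [ 0.1  0.  -0.1]
```

View pics/n1.png

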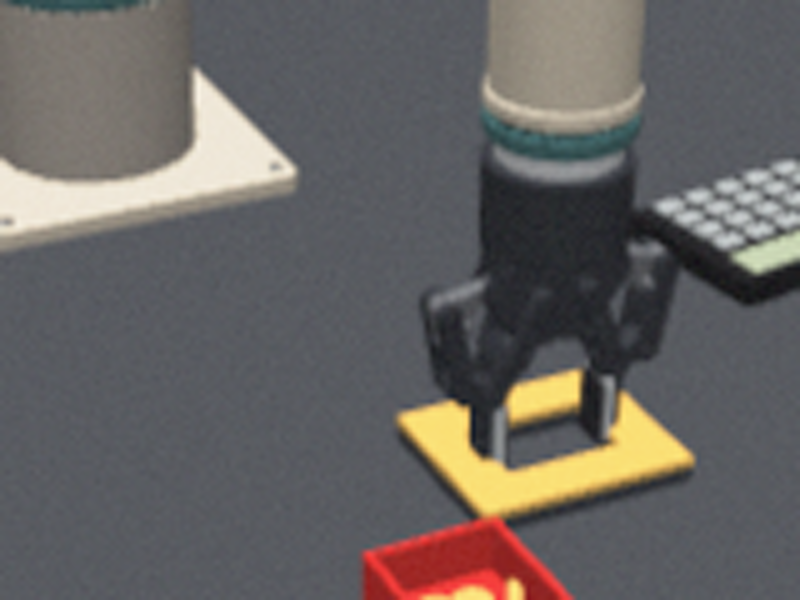

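The plate follows, flat and in front of the bin. Next along the front to the gap.

```bash
python3 -m inch '[0.7,0,0,-1,0,0,0, 0.7,0,0,-3,0,0,0, 0.7,0,0,-5.5,0,0,0, 0.7,0,0,-8,0,0,0, 0.7,0,0,-10.5,0,0,0, 0.7,0,0,-13,0,0,0, 0.7,0,0,-15.5,0,0,0, 0.7,0,0,-18,0,0,0, 0.7,0,0,-20,0,0,0, 0.7,0,0,-21.3,0,0,0, 0.7,0,0,-21.8,0,0,0, 0.7,0,0,-21.8,0,0,0]';  python3 -m inch '[0.7,0,0,0,0,0,0,0.7,0,0,0,0,0,0]'; python3 - <<'E'
from h import *
go((500,-129.4,4.6),0.4)
d=imaging.get_image("scene"); crop(d,"n2",150,160,160,120,5)
d=imaging.get_image("top"); crop(d,"n3",260,140,120,90,6)
E
```

```text
clock: 21.5
eef_pos: [451.6, -128.7, 4.7]
tool_rot: [-1.571, -0.0, 0.005]
force: [-0.6, 0.1, -2.1]
width: 55.0
clock: 21.7
eef_pos: [451.5, -126.6, 4.8]
tool_rot: [-1.57, -0.0, 0.009]
force: [0.4, 0.2, -2.7]
width: 54.9
t 21.7 at [ 451.5 -126.6    4.8] rot [-90.   -0.    0.5] F [ 0.4  0.2 -2.7] w 54.9
  shift [ 4.85  0.02 -0.33] turn [-0.   0.1  0. ]
```

View pics/n2.png

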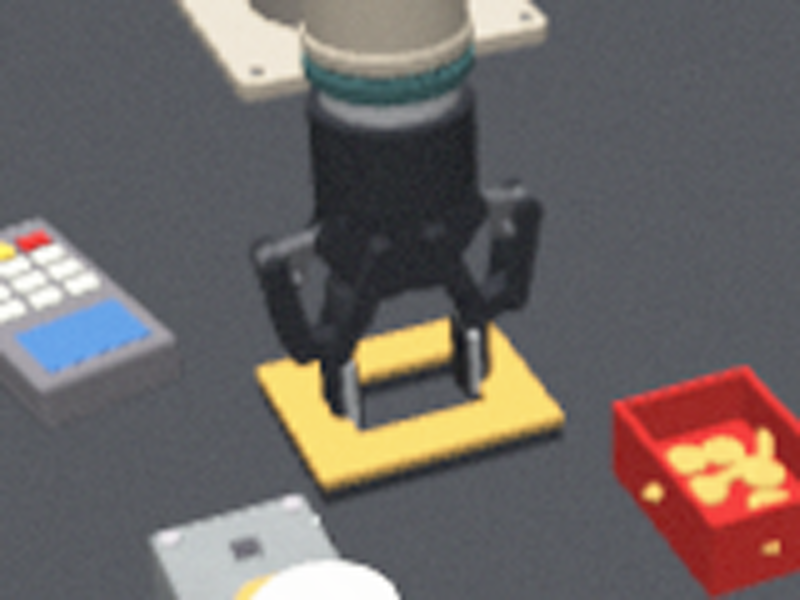

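View pics/n3.png

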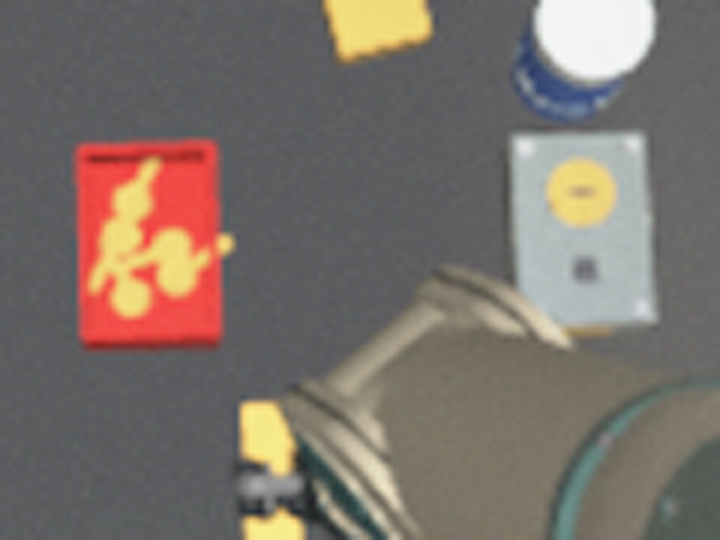

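The plate is in front of the gap with both fingers spread inside its window. Scene-crop corners: (258,375), (327,488), (563,422). Checking its pose before going in.

```bash
python3 - <<'E'
from h import *
d=imaging.get_image("scene"); t=imaging.get_image("top")
p=np.array([ray(d,150+(a+.5)/5-.5,160+(b+.5)/5-.5,14)[:2] for a,b in [(258,375),(327,487),(563,420)]])
print(p.round(1),"ctr",((p[0]+p[2])/2).round(1),np.degrees(np.arctan2(*(p[1]-p[0])[::-1])),np.degrees(np.arctan2(*(p[2]-p[1])[::-1]))-90)
print(ray(t,260+241.5/6-.5,140+403/6-.5,14))
go((500,-129.4,4.6),0.4)
E
```

```text
[[ 405.2 -186.4]
 [ 504.3 -184.9]
 [ 502.6  -66.3]] ctr [ 453.9 -126.3] 0.8722195992154945 0.8220873197597172
[501.75830931 -64.83405869  14.        ]
t 21.9 at [ 451.3 -127.2    4.8] rot [-90.    0.    0.5] F [ 0.2  0.4 -2.9] w 54.8
  shift [ 4.87  0.02 -0.27] turn [-0.   0.1 -0. ]
```

```bash
python3 -m inch '[0.7,0.8,0,-0.3,0,0.3,0, 0.7,2,0,-0.4,0,0.3,0, 0.7,3.5,0,-0.4,0,0.3,0, 0.7,5,0,-0.4,0,0.3,0, 0.7,6.5,0,-0.4,0,0.3,0, 0.7,8,0,-0.4,0,0.3,0, 0.7,9.5,0,-0.4,0,0.3,0, 0.7,11,0,-0.4,0,0.3,0, 0.7,12.3,0,-0.4,0,0.3,0, 0.7,13,0,-0.4,0,0.3,0, 0.7,13,0,-0.4,0,0.3,0, 0.7,13,0,-0.4,0,0.3,0]';  python3 -m inch '[0.7,0,0,0,0,0,0,0.7,0,0,0,0,0,0]'; python3 - <<'E'
from h import *
go((582,-130,4.6),0.4)
d=imaging.get_image("scene"); crop(d,"o1",170,200,160,120,5)
d=imaging.get_image("top"); crop(d,"o2",260,140,120,90,6)
E
```

```text
clock: 23.1
eef_pos: [580.4, -130.9, 4.5]
tool_rot: [-1.571, 0.001, 0.002]
force: [-0.2, 0.2, -3.2]
width: 54.6
clock: 23.3
eef_pos: [580.6, -131.0, 4.7]
tool_rot: [-1.571, 0.001, 0.002]
force: [0.8, -0.5, -1.8]
width: 54.8
t 23.3 at [ 580.6 -131.     4.7] rot [-90.    0.    0.1] F [ 0.8 -0.5 -1.8] w 54.8
  shift [0.15 0.01 0.09] turn [ 0.  -0.3 -0. ]
```

View pics/o1.png

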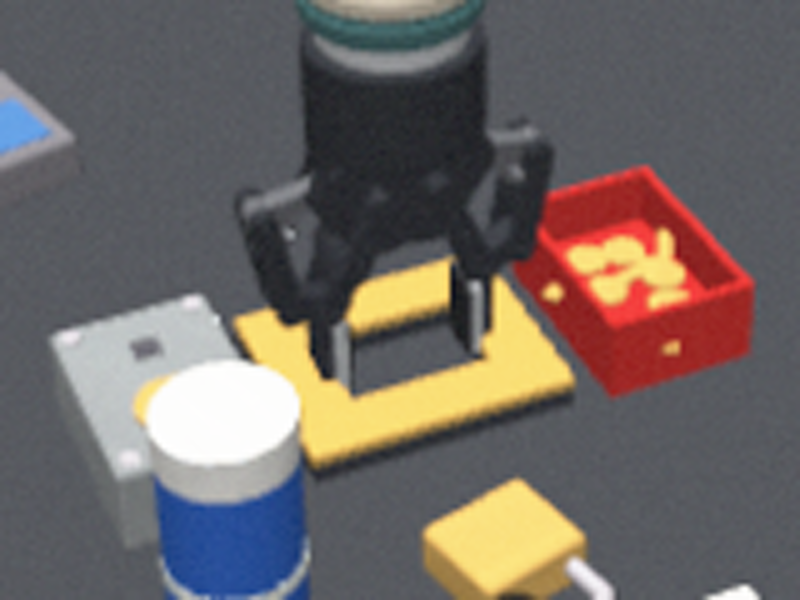

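View pics/o2.png

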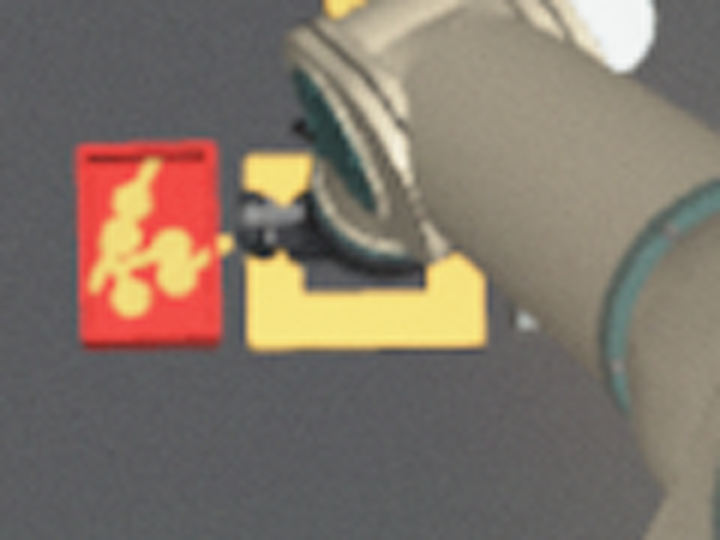

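The plate is in the gap. Top-crop corners are about (243,155), (247,351), (486,349), clear of the bin on the left and the lock case on the right. I'll release and measure.

```bash
python3 - <<'E'
from h import *
t=imaging.get_image("top");d=imaging.get_image("scene")
p=np.array([ray(t,260+(a+.5)/6-.5,140+(b+.5)/6-.5,14)[:2] for a,b in [(243,155),(247,351),(486,349)]])
print(p.round(1),((p[0]+p[2])/2).round(1))
p=np.array([ray(d,170+(a+.5)/5-.5,200+(b+.5)/5-.5,14)[:2] for a,b in [(235,320),(316,463),(574,380)]])
print(p.round(1),((p[0]+p[2])/2).round(1))
E
python3 -m inch '[0.6,0.2,0,0,0,0,0, 0.55,0.2,0,0,0,0,0, 0.45,0.2,0,0,0,0,0, 0.45,0.2,0,0,0,0,0]'; python3 -m inch '[0.45,0,-2,0,0,0,0, 0.45,0,-7,0,0,0,0, 0.45,0,-12,0,0,0,0, 0.45,-4,-15,0,0,0,0, 0.45,-9,-15,0,0,0,0, 0.45,-14,-15,5,0,0,0, 0.45,-14,-15,10,0,0,0, 0.45,-14,-15,15,0,0,0, 0.45,-14,-15,20,0,0,0, 0.45,-14,-15,25,0,0,0, 0.45,-14,-15,25,0,0,0]'; python3 - <<'E'
from h import *
d=imaging.get_image("scene"); crop(d,"q1",170,200,160,120,5)
d=imaging.get_image("top"); crop(d,"q2",260,120,120,90,6)
E
```

```text
[[ 631.7  -69.1]
 [ 528.4  -68.6]
 [ 527.  -191.5]] [ 579.3 -130.3]
[[ 528.6 -189.5]
 [ 631.9 -190.1]
 [ 629.9  -70.5]] [ 579.3 -130. ]
clock: 23.9
eef_pos: [583.5, -130.8, 5.0]
tool_rot: [-1.571, -0.001, 0.002]
force: [-0.0, 0.2, 0.3]
width: 38.8
clock: 25.0
eef_pos: [442.6, 125.3, 155.6]
tool_rot: [-1.567, -0.003, 0.01]
force: [-0.2, -0.1, -0.4]
width: 38.6
```

View pics/q1.png

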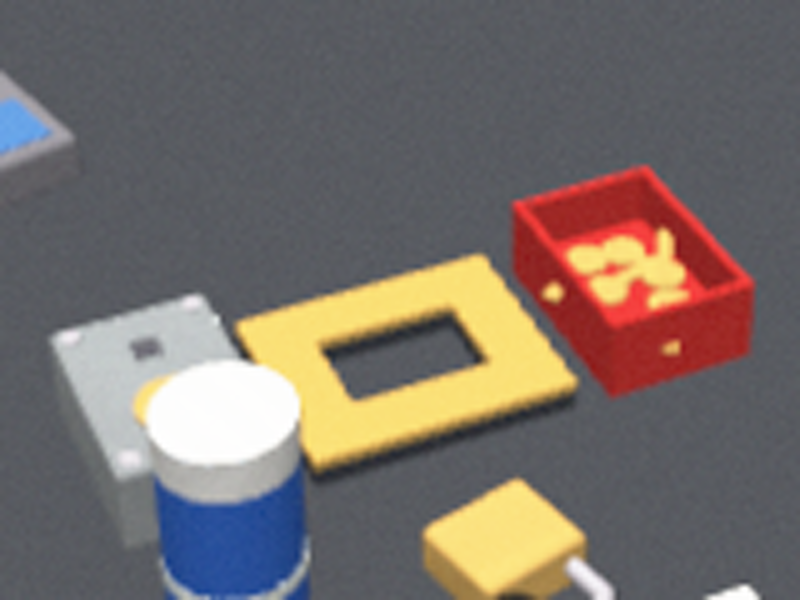

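View pics/q2.png

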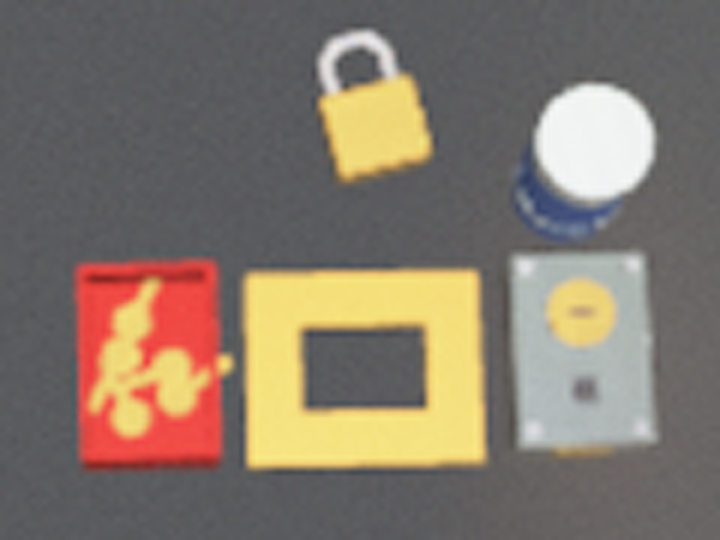

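```bash
python3 - <<'E'
from h import *
t=imaging.get_image("top");d=imaging.get_image("scene")
def f(n,q,u,v,k,z,pts):
    p=np.array([ray(q,u+(a+.5)/k-.5,v+(b+.5)/k-.5,z)[:2] for a,b in pts]); 
    i=np.argsort(p[:,0]); fr=p[i[:2]].mean(0)
    print(n,p.mean(0).round(1),"x lo/hi",p[i[:2],0].mean().round(1),p[i[2:],0].mean().round(1),"yaw",np.degrees(np.arctan((p[i[2:]].mean(0)-fr)[1]/(p[i[2:]].mean(0)-fr)[0])).round(1))
f("plateT",t,260,120,6,14,[(244,272),(479,269),(486,464),(247,467)])
f("plateS",d,170,200,5,14,[(237,322),(485,255),(576,380),(317,468)])
f("winT",t,260,120,6,14,[(302,328),(426,326),(427,409),(304,410)])
f("lockT",t,260,120,6,40,[(511,254),(645,253),(657,443),(519,448)])
f("lockS0",d,170,200,5,40,[(50,338),(200,295),(278,430),(122,476)])
f("binT",t,260,120,6,40,[(77,266),(218,262),(220,463),(81,465)])
f("binS",d,170,200,5,40,[(514,202),(648,167),(753,286),(614,330)])
# bin/lock back bottom edges on counter (scene)
for n,a,b in [("lock backR bottom? left-near",126,545),("bin near bottom",613,395),("bin right near bottom",750,353)]: print(n,ray(d,170+a/5-.4,200+b/5-.4,0).round(1))
# plate subpixel mask window region
k=6; im=cv2.resize(t["img"][160:200,298:345],None,fx=k,fy=k,interpolation=cv2.INTER_CUBIC)
m=cv2.inRange(cv2.cvtColor(im,cv2.COLOR_RGB2HSV),(15,80,120),(35,255,255)); r,a,_=rect(m); print(r)
p=np.array([ray(t,298+(x+.5)/k-.5,160+(y+.5)/k-.5,14)[:2] for x,y in cv2.boxPoints(r)]); print(p.mean(0).round(1),p.round(1).tolist())
go((500,0,200),0)
E
```

```text
plateT [ 581.4 -130.4] x lo/hi 530.0 632.7 yaw -0.4
plateS [ 581.9 -129.5] x lo/hi 531.3 632.6 yaw -0.9
winT [ 581.  -130.9] x lo/hi 559.3 602.7 yaw -0.8
lockT [ 583.7 -239.4] x lo/hi 534.2 633.3 yaw 0.4
lockS0 [ 586.2 -239.4] x lo/hi 538.0 634.4 yaw 1.0
binT [580.9 -19.2] x lo/hi 529.3 632.6 yaw -0.3
binS [583.9 -19.4] x lo/hi 533.1 634.7 yaw -0.7
lock backR bottom? left-near [ 630.1 -271.7    0. ]
bin near bottom [631.4 -51.9   0. ]
bin right near bottom [631.9  16.9   0. ]
((136.09336853027344, 128.6280517578125), (199.66342163085938, 242.51895141601562), 88.88399505615234)
[ 581.1 -130.5] [[633.7, -68.0], [633.5, -194.2], [528.5, -192.2], [528.6, -67.5]]
t 25.2 at [442.4 118.1 154.6] rot [-90.1   0.    0.1] F [ 0.3 -0.9  0.3] w 38.5
  shift [  5.73  -4.53 -11.83] turn [ 0.1  0.1 -0. ]
```

The plate is at (581.5, -130), against a midpoint of (583.7, -129.4), and square within about 1°. Everything is well inside tolerance and the arm is clear, so I'm handing in.

```bash
python3 - <<'E'
from cell import finish_job
print(finish_job())
E
```

```text
the job is handed in; nothing more can be done
None
```

I finished the job and handed it in at about 25 s of the 64 s allowed. No verdict was reported.

**What I did**
- **Tin:** I gripped it, carried it over the lock case and stood it behind.
- **Tipping:** I pushed the plate over the deck edge with half-open fingers. It tipped and fell brass face up.
- **Sliding:** I held the plate from inside its window and slid it around the front of the bin into the gap. Then I let go and backed the arm clear.

**Last checks (from the camera images)**

| Check | Measured | Allowed |
|---|---|---|
| Plate off the midpoint between lock case and bin, sideways | about 1 mm | 9 mm |
| Plate front to back, relative to lock case | about 3–4 mm nearer the robot | 10 mm |
| Plate front to back, relative to bin | about 1 mm nearer the robot | 12 mm |
| Plate squareness | within about 1–2° | 5° |
| Tin behind the lock case's centre | 90 mm | 74–106 mm |
| Tin off the lock case's centre line | under 1 mm | 15 mm |

The lock case and bin read the same as at the start. The padlock and spray looked unmoved in the pictures. I did not measure the carton, terminal, calculator or screwdriver again, but the arm never worked near them.

**Doubts**
- **Plate on edge:** I did not see the required pause on edge. The plate tipped and fell over in one go between two pictures, and it landed nearer the chute than described. It must have passed through the standing angle, but whether that counts for the required 0.02 s is not confirmed.
- **View agreement:** The two camera views differ by up to 3 mm front to back on the lock case and bin.

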